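# Set the grind collar to 5 and start the grinder

### The arm

A 6-joint arm with a two-finger parallel gripper is mounted at the origin on the work surface. World frame = base frame: x ahead of the robot, y to its left, z up, the work surface at z = 0. Lengths are in m, angles in degrees, forces in N, time in s.
With the tool pointing down it reaches from about 0.375 to 0.9 m from the base axis. Payload 3.1 kg.
Tool frame: the origin (TCP) lies at the very end of the fingers, on their centre line; the grasp point (between the pads) lies 19 mm behind it; z points along the fingers, y is the direction in which the jaws open and shut (so a half turn about z gives the same grasp; the last joint's range is limited). The gripper opens to 87 mm and grips with 3 to 60 N. Pads are 19 mm wide; open, the fingers measure 117 mm over their backs; the gripper's body (75 mm by 190 mm) begins 51 mm behind the grasp point.
Start: joints at [56.293, 30.224, 82.088, -0, 67.689, -10.227], TCP at [0.249, 0.573, 0.223] pointing down, gripper open.
Joint ranges: [-176.69, 176.69], [-43.24, 126.21], [12.49, 139.97], [-82, 262], [0, 151.66], [-163.58, 163.58]. Speed limits (degrees/s): [159.86, 159.86, 180, 180, 180, 180].

### API

Orientations are given as a 3x3 rotation matrix whose columns are the frame's x, y, z axes.
In Python, from rig import read_state, capture, hand_in gives the robot as it stands. The module is installed in compiled form; this text tells all that it offers.
- The arm moves only by the tool send_rows, never from a script. Its argument "moves" is one flat list of numbers, 7 for each row, row after row: the turn, a rotation vector about the world's x, y, z in degrees, then the shift along the world's x, y, z in cm, then the gripper's target within -1 to 1 (fully open at 1, half-way at 0, shut at -1). In form: [rx, ry, rz, tx, ty, tz, hand, rx, ry, rz, tx, ty, tz, hand, ...]. A call has 1 to 20 rows; each row shifts and turns the commanded pose from where the row before left it; what a row does not reach is not made up. A row lasts 1/10 s, in which the tool goes at most 50 mm and 8.59 degrees, less where a joint would pass 70% of its speed; a pose out of reach is approached as far as the arm can. A call with a gripper value outside its range is refused whole. The fingers move at their own pace and stop on an object; the grip force is fixed at half the most. Time passes only in rows, so rows that do not move let the fingers close. It gives the time, the measured TCP pose, the force and the opening at its end, in the units of the state.
- read_state(): the state, without advancing time (a new reading comes with each control period).
- capture(name): name is "scene" or "top" or "wrist"; returns a dict with "pixels" (400x640x3 uint8, red, green, blue), "vertical_fov" (degrees; the focal length in pixels is half the picture's height over the tangent of half this angle, whatever the lens; pixels are square), "cx", "cy" (the principal point, pixels), "rvec" (rotation vector, rad) and "tvec" (3), from world to camera coordinates, as OpenCV has them. Camera axes: x right, y down, z forward; pixel columns grow to the right and rows downward; lengths in m; the calibration is good to about 2 mm. The wrist camera is an equidistant fisheye: a pixel r from the principal point sees the ray r / f radians off the axis. A picture is of the moment at which its call begins. There is no depth.
- hand_in(): hands the job in, once; it reports no verdict.
The state is a dict: "time_s": time; "joint_positions": joint angles; "qvel": joint speeds; "tau": joint torques, N m; "position": TCP position; "tcp_rot": TCP orientation; "force": force on the tool from outside, world axes, zero at the start; "moment": the same for the moment, N m; "opening": opening from 0.0 (shut) to 1.0 (fully open).
Only numpy, scipy, OpenCV 4.12 (cv2) and the standard library are available. Lean on these libraries where they do the work, as an engineer would, in place of code of your own. Each camera call takes 0.05 s, during which the arm holds its last target.

### The job

Turn the white numbered collar on top of the coffee grinder until the 5 stands at the red pointer and it clicks in there, and let go of it. Only then press the green start button right down and release it; leave the other things on the counter where they are.

Things in the scene. Friction and masses are not known exactly. Their poses are not given: they have to be found in the camera images.
- grinder: Sage-green electric coffee grinder, fixed to the counter, 210 x 145 mm, flat deck on top 157 mm above the counter. Origin: on the counter, straight below the upright axis of the numbered collar. Axes: z up, -x towards the grinder's front (the red pointer and, beyond it, the button lie on the front side), y to the side. Deck spans x -140 to +70 mm and y -72 to +72 mm in this frame.
- collar (a joint): Angle of the grind collar (rad), growing anticlockwise seen from above. 0: number 1 at the red pointer; each further number is one click, 0.349 rad (20 deg), more; 5 is 1.396, 8 is 2.443. Stops just past 1 and 8. A sprung ball clicks it into each number: 0.2 to 0.3 N m takes it over a click, and let go it springs to the nearest number. It starts at 1, 2 or 3.
- grip (a point): Point on the collar's upright axis, 187 mm above the counter, in the dark ribbed round grip in the collar's middle by which it is turned: 50 mm diameter, from 167 to 203 mm above the counter, gripped from above. z is up; x, y turn with the collar.
- mark5 (a point): Tick of the number 5 on the collar's white disc, 54 mm from its axis. The disc: 116 mm diameter, 8 mm thick, top face 167 mm above the counter, with black ticks at the rim (this one blue and wider) and numerals 1 to 8 inside them, 20 deg apart, running clockwise, feet to the rim. z is up.
- index (a point): Inner end of the fixed red pointer (15 x 5 mm bar) on the deck at the front of the collar, 62 mm from the collar's axis, 166 mm above the counter; the number whose tick is in line with it is the set value.
- start (a joint): Travel of the green start button (m): 0 up, 0.006 fully down; it springs back, and takes about 5 N to push fully down.
- start_top (a point): Centre of the top face of the green start button (30 mm diameter) on the deck in front of the red pointer, 108 mm from the collar's axis, 179 mm above the counter; pressed straight down.
- pot: Bystander: frosted glass pot with a steel hinged lid, 86 mm diameter, 86 mm high; origin at the centre of its underside.
- tape: Bystander: translucent tape dispenser, 120 x 50 x 73 mm; origin at the centre of its underside.
- marker_holder: Bystander: aluminium marker holder with two markers, 50 x 80 mm, 121 mm high; origin at the centre of its underside.
- clip: Bystander: lime plastic clip lying flat, 72 x 16 x 16 mm; origin at the centre of its underside.

How it is judged:
By the outcome, as a careful person would: the job done as asked, in the order asked, and still so for the second after the job is handed in, with the robot touching nothing.
It also fails if it takes over 40 s, if anything falls off the work surface, if the arm or the gripper's body presses on something with over 40 N, if the wrist force passes 120 N, or if a joint passes its speed limit or range.

## Working session

There is one attempt and no reset: what is moved stays moved. The work goes in short steps, Python scripts to look and compute and a tool call to move; the robot and the scene stay as the last step left them, time stands still between calls to the robot, and variables do not carry over. Pictures are saved under pics/ and viewed, and the job is handed in when it is done.

Besides the shell and the picture viewer there is one more tool, called by a JSON object that holds its "method" and its "body", one argument or row to a line. send_rows: Moves the arm, as the interface text tells. Its arguments: {"type":"object","properties":{"moves":{"type":"array","items":{"type":"number"}}},"required":["moves"]}

```bash
mkdir -p pics
cat > h.py <<'E'
import numpy as np, cv2, pickle
from rig import read_state, capture, hand_in
def snap(n,f):
    c=capture(n); pickle.dump(c,open(f'pics/{f}.pkl','wb')); cv2.imwrite(f'pics/{f}.png',c['pixels'][:,:,::-1]); return c
def load(f): return pickle.load(open(f'pics/{f}.pkl','rb'))
def crop(f,x0,y0,x1,y1,s):
    c=load(f)['pixels'][y0:y1,x0:x1,::-1]; cv2.imwrite(f'pics/{f}_c.png',cv2.resize(c,None,fx=s,fy=s,interpolation=cv2.INTER_CUBIC))
def par(c):
    R=cv2.Rodrigues(np.array(c['rvec'],float))[0]; t=np.array(c['tvec'],float).ravel(); f=200/np.tan(np.radians(c['vertical_fov'])/2); return R,t,f
def onz(c,u,v,z,fish=False):
    R,t,f=par(c); a=np.array([u-c['cx'],v-c['cy']])
    if fish:
        r=np.hypot(*a); th=r/f; d=np.array([*(a/r*np.sin(th)),np.cos(th)])
    else: d=np.array([a[0]/f,a[1]/f,1])
    o=-R.T@t; d=R.T@d; return o+d*(z-o[2])/d[2]
def proj(c,p,fish=False):
    R,t,f=par(c); q=R@np.array(p)+t
    if fish:
        r=np.hypot(q[0],q[1]); th=np.arctan2(r,q[2]); return c['cx']+f*th*q[0]/r, c['cy']+f*th*q[1]/r
    return c['cx']+f*q[0]/q[2], c['cy']+f*q[1]/q[2]
E
python3 - <<'E'
from h import *
for n in ['scene','top','wrist']: c=snap(n,n+'0'); print(n,c['vertical_fov'],c['cx'],c['cy'],-par(c)[0].T@par(c)[1])
s=read_state(); print(s['tcp_rot'],s['position'],s['force'],s['opening'])
E
```

```text
scene 50.67198417233501 317.58223605356505 189.19060310325338 [ 1.04977805 -0.64251283  0.89025368]
top 45.19529466775909 318.9680040643665 205.6391732926465 [ 4.83434380e-01 -1.94896659e-04  1.20351843e+00]
wrist 65.70646984690485 317.32319455905684 202.46124610747614 [0.18661552 0.59868345 0.3830446 ]
[[-9.17202154e-01  3.98421029e-01 -9.44466966e-04]
 [ 3.98422039e-01  9.17201085e-01 -1.43158430e-03]
 [ 2.95892835e-04 -1.68934866e-03 -9.99998529e-01]] [0.24866466 0.57277642 0.22178239] [-0.25892269  0.17747589 -0.287826  ] 1.0009460414170148
```

View pics/top0.png

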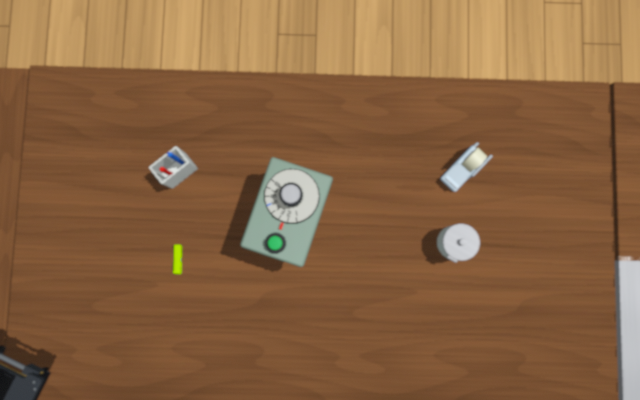

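View pics/scene0.png

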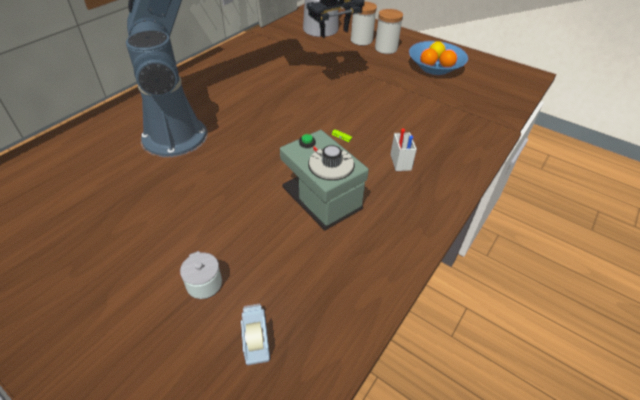

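View pics/wrist0.png

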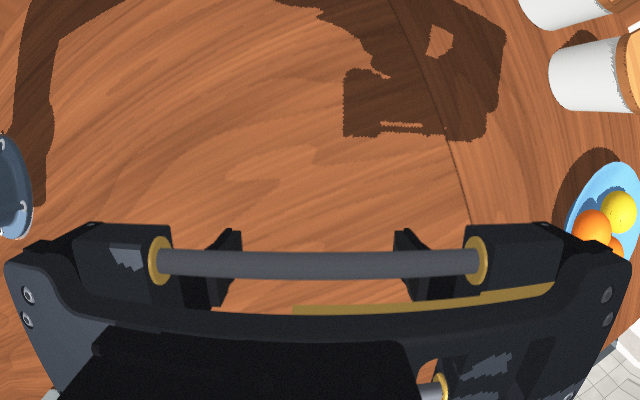

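Run:
```python
from h import *
crop('top0',225,145,345,275,5)
c=load('top0')
for n,u,v,z in [('disc',292,195.5,.167),('grip',290.5,194.5,.203),('btn',275,243,.179),('ptr in',281.5,223,.166)]: print(n,onz(c,u,v,z))
```

```text
disc [0.59995884 0.05452679 0.167     ]
grip [0.59792516 0.05583756 0.203     ]
btn [0.49604721 0.08652401 0.179     ]
ptr in [0.53966078 0.07520596 0.166     ]
```

View pics/top0_c.png

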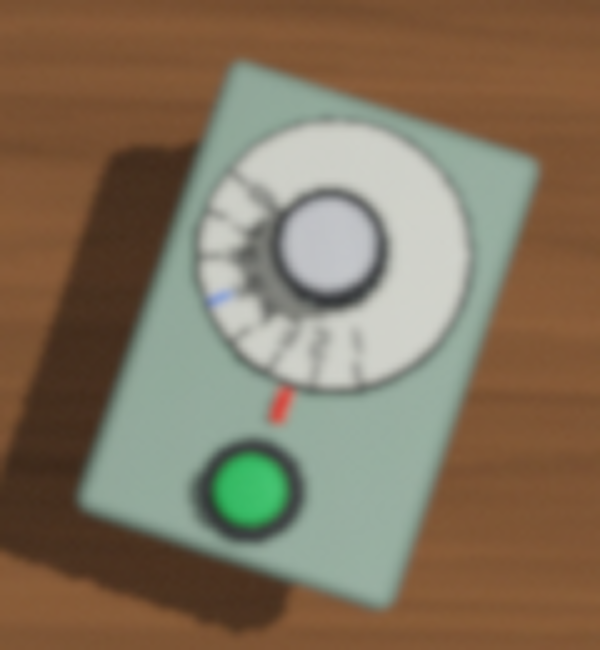

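The top view shows tick 3 at the red pointer and the blue tick 5 clockwise of it, so the collar needs about +40° (anticlockwise). The collar axis is near (0.599, 0.055), and the button is near (0.496, 0.087). I'll move above the collar and look closer.

{"method": "send_rows", "body": {
  "moves": [0, 0, 0, 0, 0, 4, 1, 0, 0, 0, 0, 0, 4, 1, 0, 0, 0, 1.95, -2.88, 0, 1, 0, 0, 0, 1.95, -2.88, 0, 1, 0, 0, 0, 1.95, -2.88, 0, 1, 0, 0, 0, 1.95, -2.88, 0, 1, 0, 0, 0, 1.95, -2.88, 0, 1, 0, 0, 0, 1.95, -2.88, 0, 1, 0, 0, 0, 1.95, -2.88, 0, 1, 0, 0, 0, 1.95, -2.88, 0, 1, 0, 0, 0, 1.95, -2.88, 0, 1, 0, 0, 0, 1.95, -2.88, 0, 1, 0, 0, 0, 1.95, -2.88, 0, 1, 0, 0, 0, 1.95, -2.88, 0, 1, 0, 0, 0, 1.95, -2.88, 0, 1, 0, 0, 0, 1.95, -2.88, 0, 1, 0, 0, 0, 1.95, -2.88, 0, 1, 0, 0, 0, 1.95, -2.88, 0, 1, 0, 0, 0, 1.95, -2.88, 0, 1, 0, 0, 0, 1.95, -2.88, 0, 1]
}}

```text
time_s: 2.15
position: [0.6003, 0.0536, 0.3022]
tcp_rot: [[-0.917, 0.399, -0.001], [0.399, 0.917, 0.0], [0.001, -0.0, -1.0]]
force: [-0.2, -0.1, 0.4]
opening: 0.998
```

Run:
```python
from h import *
c=snap('wrist','w1'); s=read_state(); print(s['tcp_rot'],s['position'],s['force'],s['joint_positions'],s['time_s'])
crop('w1',170,0,470,230,2.6)
for p in [(.599,.055,.203),(.496,.0865,.179)]: print(proj(c,p,True))
```

```text
[[-0.91578278  0.40165656  0.00372836]
 [ 0.40163975  0.91578652 -0.00453412]
 [-0.00523554 -0.00265481 -0.99998277]] [0.60424923 0.04839881 0.30209114] [ 3.93117234 -1.94881188 -0.06726785] [ -5.8503624   24.19633259  79.40176632  -0.24373207  76.16303193
 -72.1110951 ] 2.2
(np.float64(319.45265238379864), np.float64(201.49993942611104))
(np.float64(305.78864156145426), np.float64(80.44001809202173))
```

View pics/w1.png

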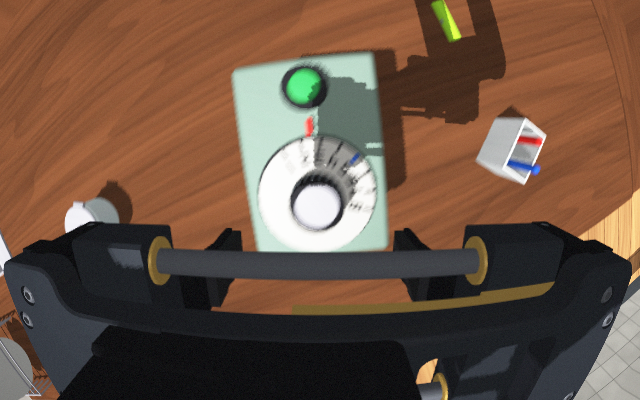

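View pics/w1_c.png

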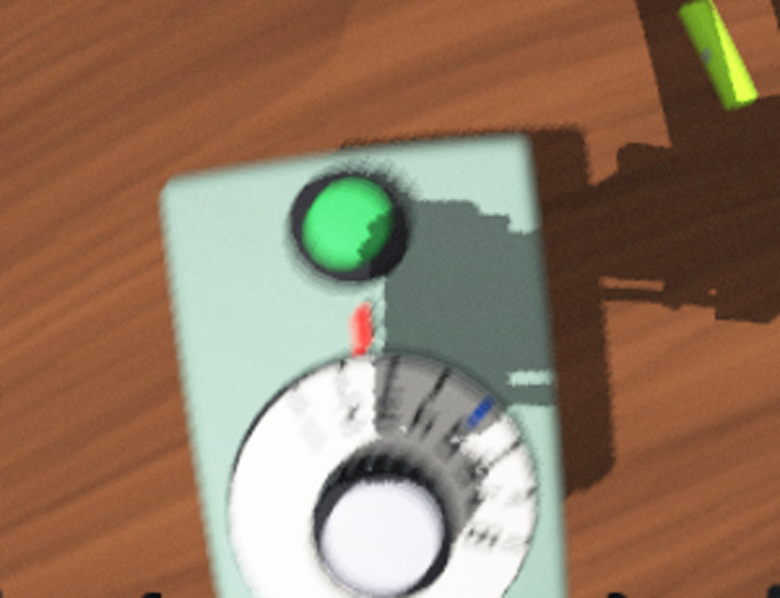

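The arm was still settling and the picture is blurred, so I'll retake it at rest.

{"method": "send_rows", "body": {
  "moves": [0, 0, 0, 0, 0, 0, 1, 0, 0, 0, 0, 0, 0, 1, 0, 0, 0, 0, 0, 0, 1]
}}

```text
time_s: 2.5
position: [0.5991, 0.0559, 0.3024]
tcp_rot: [[-0.918, 0.397, -0.001], [0.397, 0.918, 0.0], [0.001, 0.0, -1.0]]
force: [0.8, 1.6, -0.7]
opening: 0.997
```

Run:
```python
from h import *
c=snap('wrist','w2'); s=read_state(); print(s['tcp_rot'],s['position'],s['force'],s['joint_positions'],s['time_s'])
crop('w2',240,40,400,240,4)
for p in [(.599,.055,.203),(.599,.055,.167),(.496,.0865,.179)]: print(proj(c,p,True))
```

```text
[[-9.17780089e-01  3.97088450e-01 -6.85953439e-04]
 [ 3.97088301e-01  9.17780344e-01  3.47730686e-04]
 [ 7.67634422e-04  4.67562149e-05 -9.99999704e-01]] [0.59914204 0.05603022 0.30251773] [ 0.12464641  0.30563131 -0.04677543] [-5.29541327e+00  2.38982458e+01  7.98318589e+01  1.66851904e-02
  7.63108691e+01 -7.19030795e+01] 2.55
(np.float64(317.5690703392624), np.float64(203.843797774898))
(np.float64(317.5156476701499), np.float64(194.6779701700165))
(np.float64(304.1494635290132), np.float64(82.77918922513479))
```

View pics/w2_c.png

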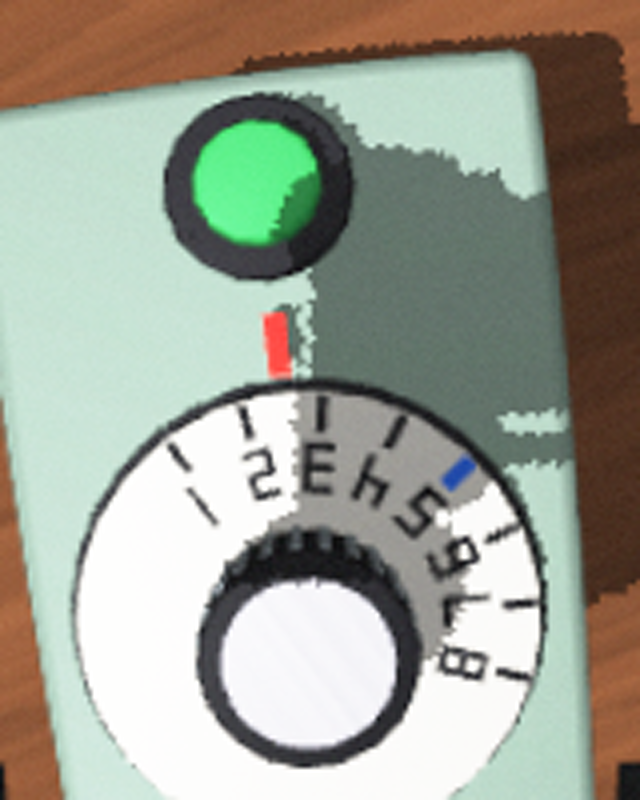

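Run:
```python
from h import *
c=load('w2')
g=lambda x,y,z: onz(c,240+(x+.5)/4-.5,40+(y+.5)/4-.5,z,True)
# grip top circle: left 197..421 , bottom 767; top face light 218..397, 575..748
print('gripC',g(309,655,.203), 'light',g(307.5,661,.203))
# disc rim left 74, right 546
# three-pt circle fit for disc
P=np.array([g(x,y,.167)[:2] for x,y in [(72,605),(546,605),(320,380),(115,760),(100,500),(500,455),(190,425),(545,590)]])
A=np.c_[2*P,np.ones(len(P))]; s=np.linalg.lstsq(A,(P**2).sum(1),rcond=None)[0]; C=s[:2]; print('disc',C,np.sqrt(s[2]+C@C))
b=g(257,183,.179); print('btn',b, 'dist',np.linalg.norm(b[:2]-C))
for n,x,y,z in [('ptr in',281,377,.166),('ptr out',275,315,.166),('1',180,456,.167),('2',248,421,.167),('3',321,413,.167),('4',397,431,.167),('5',459,473,.167),('6',501,533,.167),('7',521,604,.167),('8',514,675,.167)]:
    p=g(x,y,z)[:2]-C; print(n,np.hypot(*p),np.degrees(np.arctan2(p[1],p[0])))
p=b[:2]-C; print('btn ang',np.degrees(np.arctan2(p[1],p[0])))
```

```text
gripC [0.59837336 0.05461413 0.203     ] light [0.59947969 0.05377727 0.203     ]
disc [0.60050089 0.05411659] 0.05984503825233994
btn [0.49812925 0.08530462 0.179     ] dist 0.10701703717151588
ptr in 0.06151680892526069 163.1392740122263
ptr out 0.07649628257192422 162.89143136806172
1 0.05269430024992788 -166.864098581579
2 0.052774847660914254 173.0124798025532
3 0.052539781517352106 153.8459350471378
4 0.0524711316456228 133.34717553642315
5 0.052345004912087045 113.41634425775764
6 0.05208724348022227 93.48821348012756
7 0.052344300232811544 73.00860177881725
8 0.05242905054118505 52.97130738920962
btn ang 163.05638242456223
```

The sharp picture puts the pointer at 163°, midway between tick 2 (173°) and tick 3 (154°). That isn't what the task text says to expect. Tick 5 is at 113.4°, so it needs about +50°. I'll go down and grip.

{"method": "send_rows", "body": {
  "moves": [0, 0, 0, 0.05, -0.15, -3, 1, 0, 0, 0, 0, 0, -3, 1, 0, 0, 0, 0, 0, -2.5, 1, 0, 0, 0, 0, 0, -2, 1, 0, 0, 0, 0, 0, -1.3, 1, 0, 0, 0, 0, 0, -0.7, 1, 0, 0, 0, 0, 0, -0.3, 1, 0, 0, 0, 0, 0, 0, 1, 0, 0, 0, 0, 0, 0, 1]
}}

```text
time_s: 3.45
position: [0.6012, 0.0534, 0.1755]
tcp_rot: [[-0.917, 0.398, 0.002], [0.398, 0.917, -0.0], [-0.002, 0.001, -1.0]]
force: [0.1, -0.6, 0.0]
opening: 1.0
```

Run:
```python
from h import *
c=snap('wrist','w3'); s=read_state(); print(s['position'],s['force'],s['time_s'])
```

```text
[0.60116408 0.05332547 0.17557216] [ 0.25894465 -0.40298215 -0.84107489] 3.5
```

View pics/w3.png

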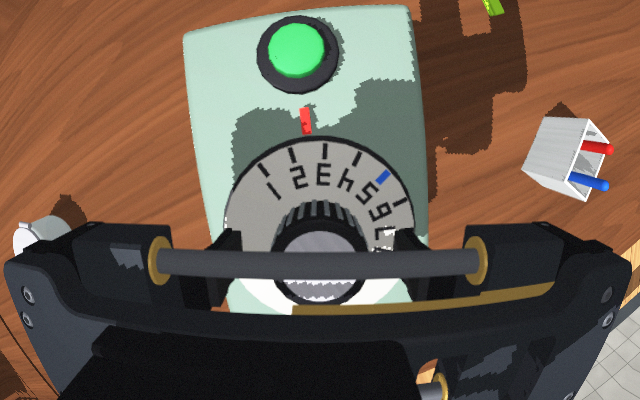

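The fingers straddle the grip. I'll correct 1.5 mm and close.

{"method": "send_rows", "body": {
  "moves": [0, 0, 0, -0.15, 0.1, -0.1, 1, 0, 0, 0, 0, 0, 0, -1, 0, 0, 0, 0, 0, 0, -1, 0, 0, 0, 0, 0, 0, -1, 0, 0, 0, 0, 0, 0, -1, 0, 0, 0, 0, 0, 0, -1, 0, 0, 0, 0, 0, 0, -1]
}}

```text
time_s: 4.2
position: [0.5994, 0.0551, 0.1735]
tcp_rot: [[-0.917, 0.399, 0.001], [0.399, 0.917, 0.002], [-0.0, 0.002, -1.0]]
force: [2.3, 2.6, -2.5]
opening: 0.567
```

Run:
```python
from h import *
c=snap('wrist','w4'); s=read_state(); print(s['position'],s['force'],s['moment'],s['opening'],s['time_s'])
```

```text
[0.59936147 0.05510402 0.17354051] [ 2.4825008   2.31052287 -3.87456876] [ 0.35735256 -0.29122091  0.0207062 ] 0.5669294733364277 4.25
```

View pics/w4.png

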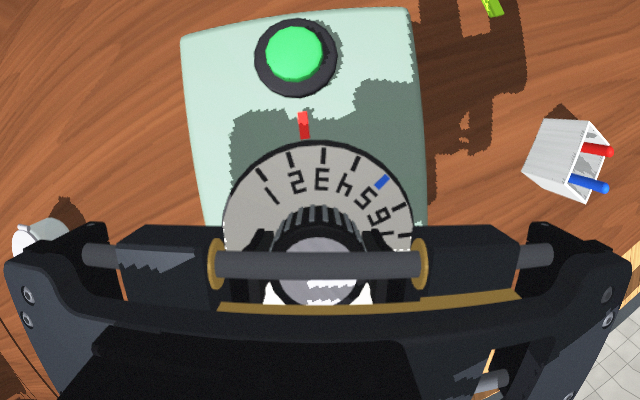

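It's gripped at 49 mm with low force. Now I'll turn +50°.

{"method": "send_rows", "body": {
  "moves": [0, 0, 3, 0, 0, 0, -1, 0, 0, 5, 0, 0, 0, -1, 0, 0, 5, 0, 0, 0, -1, 0, 0, 5, 0, 0, 0, -1, 0, 0, 5, 0, 0, 0, -1, 0, 0, 5, 0, 0, 0, -1, 0, 0, 5, 0, 0, 0, -1, 0, 0, 5, 0, 0, 0, -1, 0, 0, 5, 0, 0, 0, -1, 0, 0, 5, 0, 0, 0, -1, 0, 0, 2, 0, 0, 0, -1, 0, 0, 0, 0, 0, 0, -1, 0, 0, 0, 0, 0, 0, -1, 0, 0, 0, 0, 0, 0, -1]
}}

```text
time_s: 5.65
position: [0.5994, 0.0538, 0.1735]
tcp_rot: [[-0.895, -0.446, 0.001], [-0.446, 0.895, -0.001], [-0.0, -0.001, -1.0]]
force: [0.6, -2.3, -1.6]
opening: 0.564
```

Run:
```python
from h import *
c=snap('wrist','w5'); s=read_state(); R=s['tcp_rot']; print(s['position'],np.degrees(np.arctan2(R[1][0],R[0][0])),s['force'],s['moment'],s['opening'],s['time_s'])
```

```text
[0.59939017 0.0537622  0.17354809] -153.5130685593526 [ 1.35911777 -2.06673163 -1.55741042] [-0.32212527 -0.32120489 -0.22094413] 0.5661141156394291 5.7
```

View pics/w5.png

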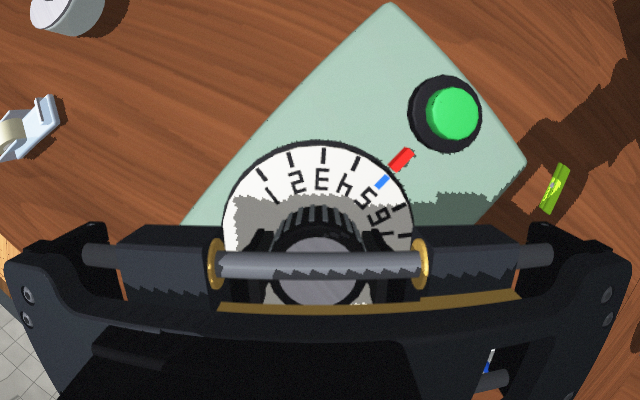

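Tick 5 lines up with the pointer, but a residual moment of -0.22 N m suggests it isn't resting in a click. I'll release and look.

{"method": "send_rows", "body": {
  "moves": [0, 0, 0, 0, 0, 0, 1, 0, 0, 0, 0, 0, 0, 1, 0, 0, 0, 0, 0, 0, 1, 0, 0, 0, 0, 0, 0, 1, 0, 0, 0, 0, 0, 0, 1]
}}

```text
time_s: 6.2
position: [0.5988, 0.0546, 0.1736]
tcp_rot: [[-0.895, -0.447, -0.0], [-0.447, 0.895, 0.0], [0.0, 0.0, -1.0]]
force: [-0.0, -0.3, 0.3]
opening: 0.931
```

Run:
```python
from h import *
c=snap('wrist','w6'); s=read_state(); R=s['tcp_rot']; print(s['position'],np.degrees(np.arctan2(R[1][0],R[0][0])),s['force'],s['moment'],s['opening'],s['time_s'])
```

```text
[0.59885906 0.0545144  0.17357087] -153.46976037826096 [-0.19144378  0.02545806 -0.436529  ] [ 0.04840578  0.11112345 -0.00613706] 0.9574219452228696 6.25
```

View pics/w6.png

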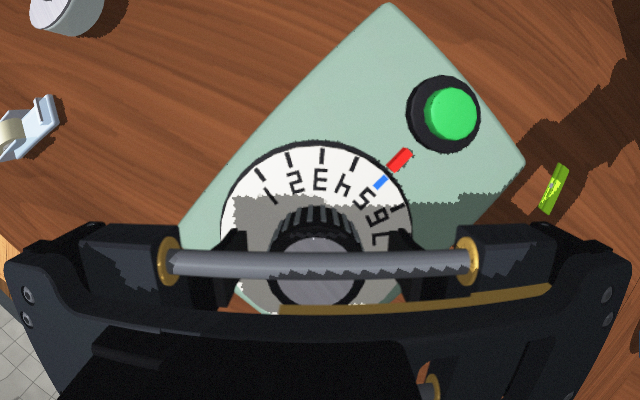

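{"method": "send_rows", "body": {
  "moves": [0, 0, 0, 0, 0, 1, 1, 0, 0, 0, 0, 0, 3, 1, 0, 0, 0, 0, 0, 4, 1, 0, 0, 0, 0, 0, 3, 1, 0, 0, 0, 0, 0, 2, 1, 0, 0, 0, 0, 0, 0, 1, 0, 0, 0, 0, 0, 0, 1, 0, 0, 0, 0, 0, 0, 1]
}}

```text
time_s: 7.05
position: [0.5979, 0.0544, 0.302]
tcp_rot: [[-0.895, -0.447, -0.003], [-0.447, 0.895, 0.0], [0.003, 0.002, -1.0]]
force: [0.4, -0.6, -0.4]
opening: 0.997
```

Run:
```python
from h import *
c=snap('wrist','w7'); s=read_state(); print(s['position'],s['force'],s['time_s'])
crop('w7',240,60,440,250,4)
```

```text
[0.59791747 0.05442232 0.30176817] [-0.25243848  0.14290108 -0.58357299] 7.1
```

View pics/w7_c.png

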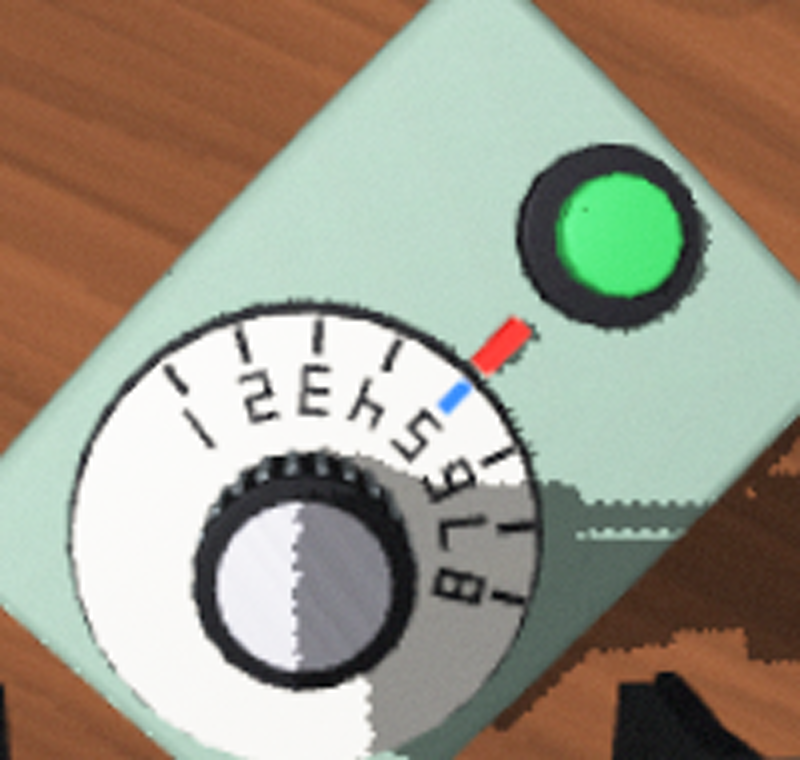

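Run:
```python
from h import *
c=load('w7')
g=lambda x,y,z: onz(c,240+(x+.5)/4-.5,60+(y+.5)/4-.5,z,True)
P=np.array([g(x,y,.167)[:2] for x,y in [(69,530),(540,530),(305,303),(110,690),(185,340),(420,335),(520,440),(85,450)]])
A=np.c_[2*P,np.ones(len(P))]; s=np.linalg.lstsq(A,(P**2).sum(1),rcond=None)[0]; C=s[:2]; print('disc',C,np.sqrt(s[2]+C@C))
b=g(620,235,.179); print('btn',b, 'dist',np.linalg.norm(b[:2]-C))
for n,x,y,z in [('in',481,368,.166),('out',521,327,.166),('1',176,379,.167),('2',243,345,.167),('3',319,337,.167),('4',394,356,.167),('5',455,397,.167),('6',496,458,.167),('7',517,527,.167),('8',507,599,.167)]:
    p=g(x,y,z)[:2]-C; print(n,np.hypot(*p),np.degrees(np.arctan2(p[1],p[0])))
p=b[:2]-C; print('btn ang',np.degrees(np.arctan2(p[1],p[0])))
```

```text
disc [0.60104299 0.05360955] 0.05984240444099697
btn [0.49792663 0.08428383 0.179     ] dist 0.10758204093810567
in 0.06261972202998412 163.23784090437113
out 0.07660077329307706 163.19721975834332
1 0.05274497767172841 -118.06493917605614
2 0.05300389576820196 -137.76769474690536
3 0.053005257061551375 -157.57874551471141
4 0.05301409848655333 -177.6788745010593
5 0.05314608859321802 163.02144565737268
6 0.05260119501625016 143.28698359468652
7 0.05314508544792853 123.5186677381577
8 0.052312202684012064 103.28861865804872
btn ang 163.43370543204884
```

After release, tick 5 is at 163.0° and the pointer at 163.2°. Because it started midway between numbers, I want to confirm it's really in a click. I'll regrip, turn it 5° past, release, and see whether it springs back.

{"method": "send_rows", "body": {
  "moves": [0, 0, 0, 0.1, 0, -3, 1, 0, 0, 0, 0, 0, -3, 1, 0, 0, 0, 0, 0, -2.5, 1, 0, 0, 0, 0, 0, -2, 1, 0, 0, 0, 0, 0, -1.4, 1, 0, 0, 0, 0, 0, -0.7, 1, 0, 0, 0, 0, 0, -0.3, 1, 0, 0, 0, 0, 0, 0, 1, 0, 0, 0, 0, 0, 0, -1, 0, 0, 0, 0, 0, 0, -1, 0, 0, 0, 0, 0, 0, -1, 0, 0, 0, 0, 0, 0, -1, 0, 0, 0, 0, 0, 0, -1, 0, 0, 0, 0, 0, 0, -1]
}}

```text
time_s: 8.5
position: [0.6001, 0.0541, 0.1747]
tcp_rot: [[-0.895, -0.447, 0.0], [-0.447, 0.895, -0.001], [-0.0, -0.001, -1.0]]
force: [-0.6, -0.4, 0.4]
opening: 0.571
```

Run:
```python
from h import *
s=read_state(); R=s['tcp_rot']; print(s['position'],np.degrees(np.arctan2(R[1][0],R[0][0])),s['force'],s['moment'],s['opening'],s['time_s'])
```

```text
[0.60012984 0.05410045 0.17473665] -153.47240744122848 [-0.56040104 -0.38603102  0.38586609] [-0.04787748  0.0380672   0.01067991] 0.5707284831982629 8.5
```

{"method": "send_rows", "body": {
  "moves": [0, 0, 2, 0, 0, 0, -1, 0, 0, 2, 0, 0, 0, -1, 0, 0, 1, 0, 0, 0, -1, 0, 0, 0, 0, 0, 0, -1, 0, 0, 0, 0, 0, 0, -1]
}}

```text
time_s: 9.0
position: [0.6002, 0.054, 0.1747]
tcp_rot: [[-0.853, -0.522, 0.0], [-0.522, 0.853, -0.0], [-0.0, -0.001, -1.0]]
force: [0.7, -1.4, -0.2]
opening: 0.568
```

Run:
```python
from h import *
c=snap('wrist','w8')
s=read_state(); R=s['tcp_rot']; print(s['position'],np.degrees(np.arctan2(R[1][0],R[0][0])),s['force'],s['moment'],s['opening'],s['time_s'])
```

```text
[0.60015962 0.05406325 0.17471748] -148.5038743640156 [ 0.8138803  -1.2464145   2.49421882] [-0.19457964  0.06778158 -0.10437446] 0.5685136912396509 9.05
```

{"method": "send_rows", "body": {
  "moves": [0, 0, 0, 0, 0, 0, 1, 0, 0, 0, 0, 0, 0, 1, 0, 0, 0, 0, 0, 0, 1, 0, 0, 0, 0, 0, 0, 1, 0, 0, 0, 0, 0, 0, 1, 0, 0, 0, 0, 0, 0, 1]
}}

```text
time_s: 9.65
position: [0.6, 0.0544, 0.1745]
tcp_rot: [[-0.852, -0.523, -0.0], [-0.523, 0.852, 0.0], [-0.0, 0.0, -1.0]]
force: [0.8, 0.6, 1.1]
opening: 0.975
```

Run:
```python
from h import *
c=snap('wrist','w9')
a=load('w8')['pixels'][80:260,200:460,::-1];b=c['pixels'][80:260,200:460,::-1]
cv2.imwrite('pics/cmp.png',cv2.resize(np.vstack([a,b]),None,fx=1.65,fy=1.65,interpolation=cv2.INTER_CUBIC)[:600])
s=read_state(); print(s['position'],s['force'],s['moment'],s['opening'],s['time_s'])
```

```text
[0.59995271 0.05439717 0.17452362] [0.01936678 0.24954839 0.09822271] [ 0.05006935  0.02863065 -0.00321152] 0.9862563552543597 9.7
```

View pics/cmp.png

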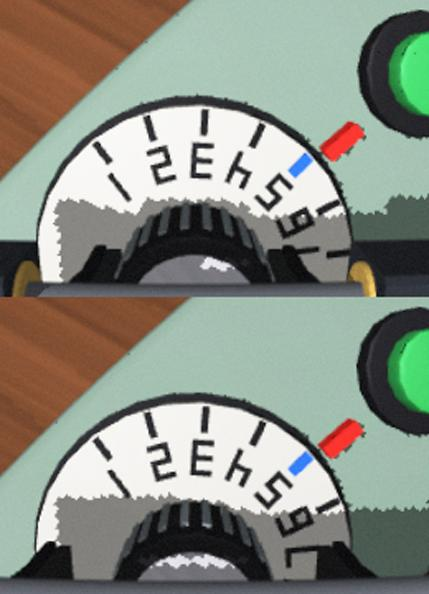

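{"method": "send_rows", "body": {
  "moves": [0, 0, 0, 0, 0, 1, 1, 0, 0, 0, 0, 0, 3, 1, 0, 0, 0, 0, 0, 4, 1, 0, 0, 0, 0, 0, 3, 1, 0, 0, 0, 0, 0, 2, 1, 0, 0, 0, 0, 0, 0, 1, 0, 0, 0, 0, 0, 0, 1, 0, 0, 0, 0, 0, 0, 1]
}}

```text
time_s: 10.5
position: [0.5989, 0.0544, 0.303]
tcp_rot: [[-0.852, -0.523, -0.003], [-0.523, 0.852, 0.0], [0.003, 0.002, -1.0]]
force: [0.0, 0.1, 0.0]
opening: 0.999
```

Run:
```python
from h import *
c=snap('wrist','w10'); s=read_state(); print(s['position'],s['force'],s['time_s'])
crop('w10',240,60,440,250,4)
```

```text
[0.59890674 0.05441907 0.30277954] [0.42186684 0.37154355 1.06102978] 10.55
```

View pics/w10_c.png

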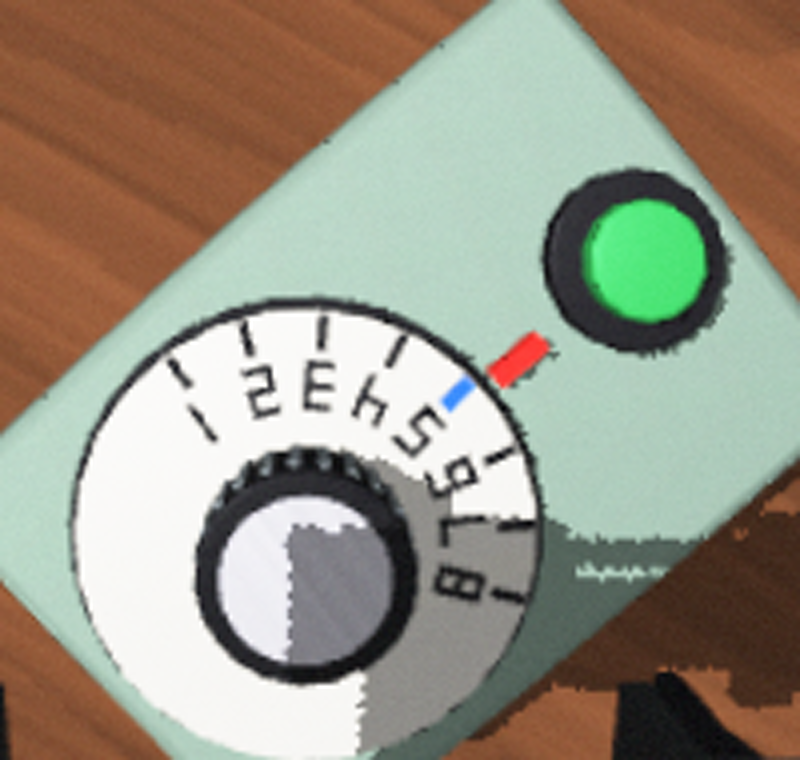

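Run:
```python
from h import *
c=load('w10')
g=lambda x,y,z: onz(c,240+(x+.5)/4-.5,60+(y+.5)/4-.5,z,True)
P=np.array([g(x,y,.167)[:2] for x,y in [(71,525),(541,530),(307,299),(112,690),(185,337),(420,331),(522,440),(88,445)]])
A=np.c_[2*P,np.ones(len(P))]; s=np.linalg.lstsq(A,(P**2).sum(1),rcond=None)[0]; C=s[:2]; print('disc',C,np.sqrt(s[2]+C@C))
b=g(645,261,.179); print('btn',b, 'dist',np.linalg.norm(b[:2]-C))
for n,x,y,z in [('in',496,377,.166),('out',541,342,.166),('1',179,373,.167),('2',247,339,.167),('3',322,332,.167),('4',398,351,.167),('5',458,394,.167),('6',497,456,.167),('7',518,525,.167),('8',507,597,.167)]:
    p=g(x,y,z)[:2]-C; print(n,np.hypot(*p),np.degrees(np.arctan2(p[1],p[0])))
p=b[:2]-C; print('btn ang',np.degrees(np.arctan2(p[1],p[0])))
```

```text
disc [0.60145322 0.05391207] 0.060029411518365765
btn [0.49824095 0.08408531 0.179     ] dist 0.10753230452598063
in 0.0632451080811274 164.1441572277922
out 0.07724608079739544 163.42545637757863
1 0.05321055744709118 -113.91723686220244
2 0.053654232900923325 -133.68345941388029
3 0.05365983368168551 -153.02007147969726
4 0.05388844177754948 -173.1424058225312
5 0.05361888835869644 167.65644379493864
6 0.05262820051782876 148.04596990482506
7 0.053259054963783276 128.2483737933601
8 0.052263801788322385 107.95351358896704
btn ang 163.7041622100512
```

The collar stayed about 4.5° off and did not spring back. I'll check for slow creep, then probe the torque profile.

{"method": "send_rows", "body": {
  "moves": [0, 0, 0, 0, 0, 0, 1, 0, 0, 0, 0, 0, 0, 1, 0, 0, 0, 0, 0, 0, 1, 0, 0, 0, 0, 0, 0, 1, 0, 0, 0, 0, 0, 0, 1]
}}

```text
time_s: 11.05
position: [0.6, 0.0543, 0.3045]
tcp_rot: [[-0.852, -0.523, -0.0], [-0.523, 0.852, -0.0], [0.0, 0.0, -1.0]]
force: [0.8, -0.1, -0.4]
opening: 1.0
```

Run:
```python
from h import *
c=snap('wrist','w11'); d=cv2.absdiff(c['pixels'],load('w10')['pixels']); print(d[100:210,240:400].mean())
crop('w11',240,60,440,250,4)
```

```text
14.261742424242424
```

View pics/w11_c.png

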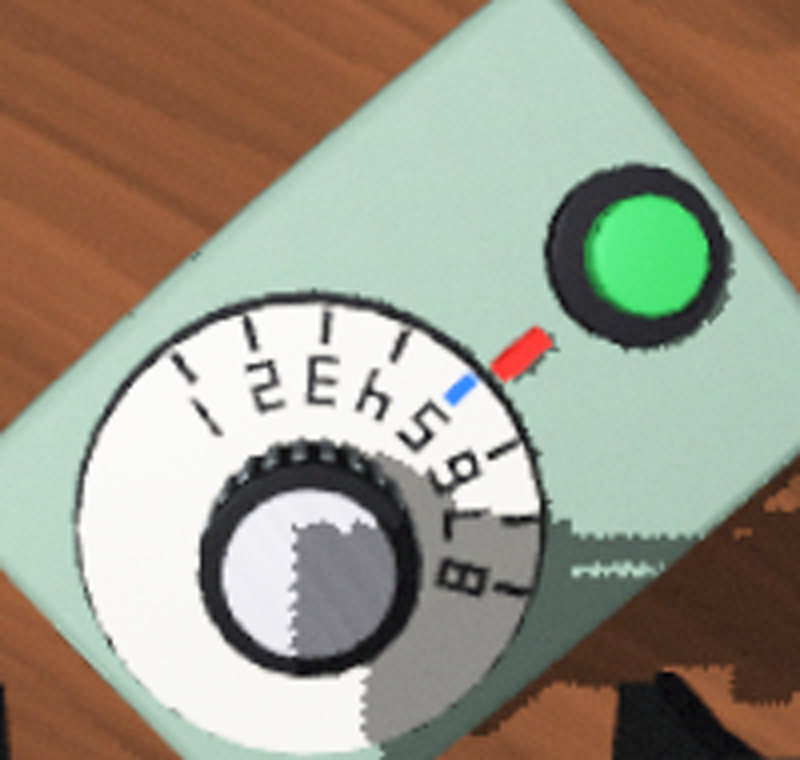

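No creep: the collar stays where it's put. I'll regrip and measure the moment in small steps.

{"method": "send_rows", "body": {
  "moves": [0, 0, 0, 0, 0, -3, 1, 0, 0, 0, 0, 0, -3, 1, 0, 0, 0, 0, 0, -2.5, 1, 0, 0, 0, 0, 0, -2, 1, 0, 0, 0, 0, 0, -1.4, 1, 0, 0, 0, 0, 0, -0.8, 1, 0, 0, 0, 0, 0, -0.3, 1, 0, 0, 0, 0, 0, 0, 1, 0, 0, 0, 0, 0, 0, -1, 0, 0, 0, 0, 0, 0, -1, 0, 0, 0, 0, 0, 0, -1, 0, 0, 0, 0, 0, 0, -1, 0, 0, 0, 0, 0, 0, -1]
}}

```text
time_s: 12.4
position: [0.6, 0.0543, 0.1748]
tcp_rot: [[-0.852, -0.523, 0.0], [-0.523, 0.852, -0.0], [-0.0, -0.0, -1.0]]
force: [0.2, -0.9, -0.6]
opening: 0.634
```

```bash
cat > m.py <<'E'
from h import *
s=read_state(); R=s['tcp_rot']; print('z',round(s['position'][2],4),'yaw',np.degrees(np.arctan2(R[1][0],R[0][0])).round(2),'F',np.round(s['force'],1),'M',np.round(s['moment'],3),'tau6',round(s['tau'][5],3),'op',round(s['opening'],3),s['time_s'])
E
python3 m.py
```

```text
z 0.1748 yaw -148.48 F [ 0.2 -0.9 -0.6] M [0.081 0.07  0.007] tau6 0.0 op 0.634 12.4
```

{"method": "send_rows", "body": {
  "moves": [0, 0, -2.5, 0, 0, 0, -1, 0, 0, 0, 0, 0, 0, -1]
}}

```text
time_s: 12.6
position: [0.6002, 0.0541, 0.1747]
tcp_rot: [[-0.875, -0.484, 0.001], [-0.484, 0.875, -0.0], [-0.0, -0.0, -1.0]]
force: [1.7, -1.1, -1.2]
opening: 0.563
```

```bash
python3 m.py
```

```text
z 0.1747 yaw -151.02 F [ 1.7 -1.1 -1.2] M [-0.031 -0.069 -0.195] tau6 0.052 op 0.563 12.6
```

{"method": "send_rows", "body": {
  "moves": [0, 0, -2.5, 0, 0, 0, -1, 0, 0, 0, 0, 0, 0, -1]
}}

```text
time_s: 12.8
position: [0.6002, 0.0542, 0.1747]
tcp_rot: [[-0.895, -0.447, 0.001], [-0.447, 0.895, -0.0], [-0.0, -0.0, -1.0]]
force: [0.3, -0.6, -0.1]
opening: 0.563
```

```bash
python3 m.py
```

```text
z 0.1747 yaw -153.46 F [ 0.3 -0.6 -0.1] M [-0.029  0.019 -0.121] tau6 0.022 op 0.563 12.8
```

{"method": "send_rows", "body": {
  "moves": [0, 0, -2.5, 0, 0, 0, -1, 0, 0, 0, 0, 0, 0, -1]
}}

```text
time_s: 13.0
position: [0.6002, 0.0542, 0.1747]
tcp_rot: [[-0.913, -0.409, 0.001], [-0.409, 0.913, -0.0], [-0.0, -0.001, -1.0]]
force: [0.3, -1.4, 1.0]
opening: 0.563
```

```bash
python3 m.py
```

```text
z 0.1747 yaw -155.87 F [ 0.3 -1.4  1. ] M [-0.028 -0.02   0.133] tau6 0.255 op 0.563 13.0
```

{"method": "send_rows", "body": {
  "moves": [0, 0, -2.5, 0, 0, 0, -1, 0, 0, 0, 0, 0, 0, -1]
}}

```text
time_s: 13.2
position: [0.6002, 0.0542, 0.1747]
tcp_rot: [[-0.93, -0.368, 0.001], [-0.368, 0.93, -0.0], [-0.0, -0.0, -1.0]]
force: [-0.7, -1.1, 1.4]
opening: 0.57
```

```bash
python3 m.py
```

```text
z 0.1747 yaw -158.39 F [-0.7 -1.1  1.4] M [-0.082 -0.051  0.033] tau6 0.146 op 0.57 13.2
```

Run:
```python
from h import *
c=snap('wrist','w12'); crop('w12',200,80,460,260,3)
```

```text
(no output)
```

View pics/w12_c.png

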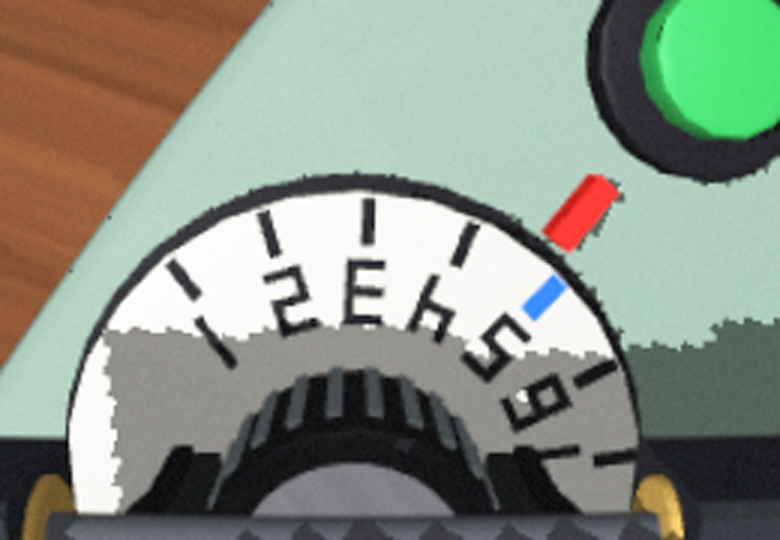

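{"method": "send_rows", "body": {
  "moves": [0, 0, 0, 0, 0, 0, -1, 0, 0, 0, 0, 0, 0, -1, 0, 0, 0, 0, 0, 0, -1]
}}

```text
time_s: 13.55
position: [0.6002, 0.0542, 0.1747]
tcp_rot: [[-0.93, -0.367, 0.001], [-0.367, 0.93, -0.0], [-0.0, -0.0, -1.0]]
force: [0.4, -1.2, 0.5]
opening: 0.572
```

```bash
python3 m.py; python3 -c "
from h import *
snap('wrist','w13')"
```

```text
z 0.1747 yaw -158.44 F [ 0.4 -1.2  0.5] M [-0.121 -0.074  0.066] tau6 0.089 op 0.572 13.55
```

{"method": "send_rows", "body": {
  "moves": [0, 0, 0, 0, 0, 0, 1, 0, 0, 0, 0, 0, 0, 1, 0, 0, 0, 0, 0, 0, 1, 0, 0, 0, 0, 0, 0, 1]
}}

```text
time_s: 14.0
position: [0.5997, 0.0545, 0.1743]
tcp_rot: [[-0.93, -0.367, -0.001], [-0.367, 0.93, 0.0], [0.001, 0.001, -1.0]]
force: [-0.2, 0.6, 0.5]
opening: 0.845
```

```bash
python3 m.py
python3 - <<'E'
from h import *
c=snap('wrist','w14')
a=load('w13')['pixels'][100:240,280:440,::-1];b=c['pixels'][100:240,280:440,::-1]
cv2.imwrite('pics/cmp.png',cv2.resize(np.hstack([a,b]),None,fx=2.5,fy=2.5,interpolation=cv2.INTER_CUBIC))
C=np.array([.6005,.054])
def rel(f):
    c=load(f); h=cv2.cvtColor(c['pixels'],cv2.COLOR_RGB2HSV).astype(int); o=[]
    ys,xs=np.mgrid[0:400,0:640]; box=(xs>230)&(xs<450)&(ys<235)
    for lo,hi,z in [(100,125,.167),(-1,8,.168)]:
        m=(h[...,0]>lo)&(h[...,0]<hi)&(h[...,1]>130)&(h[...,2]>120)&box
        n,l,st,ce=cv2.connectedComponentsWithStats(m.astype(np.uint8)); k=[i for i in range(1,n)]
        for i in sorted(k,key=lambda i:-st[i,4])[:1]:
            p=onz(c,*ce[i],z,True)[:2]-C; o.append((st[i,4],np.round(ce[i],1),round(np.hypot(*p),4),round(np.degrees(np.arctan2(p[1],p[0])),2)))
    print(f,o)
for f in 'w2 w4 w5 w6 w7 w8 w9 w10 w11 w12 w13 w14'.split(): 
    try: rel(f)
    except Exception as e: print(f,e)
E
```

```text
z 0.1743 yaw -158.48 F [-0.2  0.6  0.5] M [0.034 0.03  0.022] tau6 0.0 op 0.845 14.0
w2 [(np.int32(29), array([354.2, 157.8]), np.float64(0.0524), np.float64(113.5)), (np.int32(82), array([308.9, 125.3]), np.float64(0.0699), np.float64(162.98))]
w4 [(np.int32(98), array([381.7, 181.3]), np.float64(0.0521), np.float64(113.58)), (np.int32(260), array([303.3, 124.9]), np.float64(0.0694), np.float64(163.12))]
w5 [(np.int32(95), array([381.6, 181.5]), np.float64(0.0523), np.float64(163.78)), (np.int32(330), array([401., 159.]), np.float64(0.0689), np.float64(164.71))]
w6 [(np.int32(96), array([380. , 181.9]), np.float64(0.0523), np.float64(163.61)), (np.int32(335), array([399.1, 159.4]), np.float64(0.0688), np.float64(164.75))]
w7 [(np.int32(28), array([353.1, 158.9]), np.float64(0.0523), np.float64(163.45)), (np.int32(99), array([365., 146.]), np.float64(0.0693), np.float64(163.86))]
w8 [(np.int32(95), array([381.7, 179.7]), np.float64(0.0525), np.float64(168.53)), (np.int32(327), array([406.7, 165. ]), np.float64(0.0686), np.float64(164.93))]
w9 [(np.int32(96), array([381.6, 180.7]), np
[... 234 characters left out ...]
9.5]), np.float64(0.0691), np.float64(163.92))]
w11 [(np.int32(26), array([354.6, 156.8]), np.float64(0.0524), np.float64(167.67)), (np.int32(99), array([369.7, 148.2]), np.float64(0.0689), np.float64(164.05))]
w12 [(np.int32(90), array([380.8, 179. ]), np.float64(0.0523), np.float64(159.32)), (np.int32(321), array([393.2, 150.4]), np.float64(0.069), np.float64(164.59))]
w13 [(np.int32(89), array([380.8, 178.9]), np.float64(0.0524), np.float64(159.28)), (np.int32(320), array([393.2, 150.2]), np.float64(0.069), np.float64(164.58))]
w14 [(np.int32(95), array([378.8, 178.5]), np.float64(0.0523), np.float64(160.37)), (np.int32(320), array([392.3, 151. ]), np.float64(0.0689), np.float64(164.58))]
```

View pics/cmp.png

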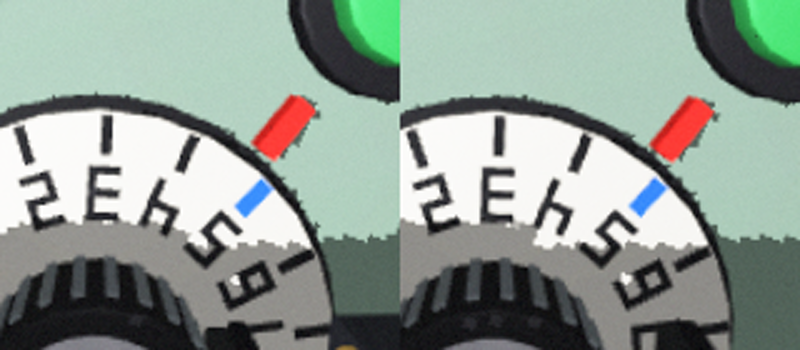

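On release the collar moves back about 1° towards 5 from either side: 168.5° to 167.7°, and 159.3° to 160.4°. So the click centre is at 5, but friction holds the collar within about ±4° of it. I'll centre it precisely.

{"method": "send_rows", "body": {
  "moves": [0, 0, 0, 0, 0, 0, -1, 0, 0, 0, 0, 0, 0, -1, 0, 0, 0, 0, 0, 0, -1, 0, 0, 0, 0, 0, 0, -1, 0, 0, 0, 0, 0, 0, -1, 0, 0, 0, 0, 0, 0, -1, 0, 0, 2, 0, 0, 0, -1, 0, 0, 2.3, 0, 0, 0, -1, 0, 0, 0, 0, 0, 0, -1, 0, 0, 0, 0, 0, 0, -1]
}}

```text
time_s: 15.05
position: [0.6001, 0.0541, 0.1746]
tcp_rot: [[-0.901, -0.435, 0.0], [-0.435, 0.901, -0.0], [-0.0, -0.0, -1.0]]
force: [-0.6, -0.7, 0.2]
opening: 0.568
```

```bash
cat > rel.py <<'E'
from h import *
import sys
C=np.array([.6005,.054])
def rel(f):
    c=load(f); h=cv2.cvtColor(c['pixels'],cv2.COLOR_RGB2HSV).astype(int); o=[]
    ys,xs=np.mgrid[0:400,0:640]; box=(xs>230)&(xs<450)&(ys<235)
    for lo,hi,z in [(100,125,.167),(-1,8,.168)]:
        m=(h[...,0]>lo)&(h[...,0]<hi)&(h[...,1]>130)&(h[...,2]>120)&box
        n,l,st,ce=cv2.connectedComponentsWithStats(m.astype(np.uint8)); i=1+np.argmax(st[1:,4])
        p=onz(c,*ce[i],z,True)[:2]-C; o.append(round(np.degrees(np.arctan2(p[1],p[0])),2))
    print(f,o,round(o[0]-o[1],2))
snap('wrist',sys.argv[1]); rel(sys.argv[1])
E
python3 m.py; python3 rel.py w15
```

```text
z 0.1746 yaw -154.22 F [-0.6 -0.7  0.2] M [-0.085  0.017 -0.103] tau6 -0.079 op 0.568 15.05
w15 [np.float64(164.71), np.float64(164.72)] -0.01
```

{"method": "send_rows", "body": {
  "moves": [0, 0, -0.7, 0, 0, 0, -1, 0, 0, 0, 0, 0, 0, -1, 0, 0, 0, 0, 0, 0, 1, 0, 0, 0, 0, 0, 0, 1, 0, 0, 0, 0, 0, 0, 1, 0, 0, 0, 0, 0, 0, 1, 0, 0, 0, 0, 0, 0, 1, 0, 0, 0, 0, 0, 0, 1]
}}

```text
time_s: 15.9
position: [0.5999, 0.0544, 0.1745]
tcp_rot: [[-0.905, -0.425, -0.0], [-0.425, 0.905, 0.0], [0.0, 0.0, -1.0]]
force: [0.3, 0.7, -0.7]
opening: 0.972
```

```bash
python3 m.py; python3 rel.py w16
```

```text
z 0.1745 yaw -154.87 F [ 0.3  0.7 -0.7] M [ 0.011 -0.005 -0.021] tau6 -0.0 op 0.972 15.9
w16 [np.float64(163.6), np.float64(164.65)] -1.05
```

{"method": "send_rows", "body": {
  "moves": [0, 0, 0, 0, 0, 1, 1, 0, 0, 0, 0, 0, 3, 1, 0, 0, 0, 0, 0, 4, 1, 0, 0, 0, 0, 0, 3, 1, 0, 0, 0, 0, 0, 2, 1, 0, 0, 0, 0, 0, 0, 1, 0, 0, 0, 0, 0, 0, 1, 0, 0, 0, 0, 0, 0, 1, 0, 0, 0, 0, 0, 0, 1]
}}

```text
time_s: 16.85
position: [0.599, 0.0544, 0.3028]
tcp_rot: [[-0.905, -0.424, -0.004], [-0.424, 0.905, 0.0], [0.003, 0.002, -1.0]]
force: [0.6, -0.3, -1.3]
opening: 1.002
```

```bash
python3 m.py; python3 rel.py w17; python3 -c "
from h import *
crop('w17',240,60,440,250,4)"
```

```text
z 0.3028 yaw -154.88 F [ 0.6 -0.3 -1.3] M [0.05  0.077 0.004] tau6 0.0 op 1.002 16.85
w17 [np.float64(163.5), np.float64(163.84)] -0.34
```

View pics/w17_c.png

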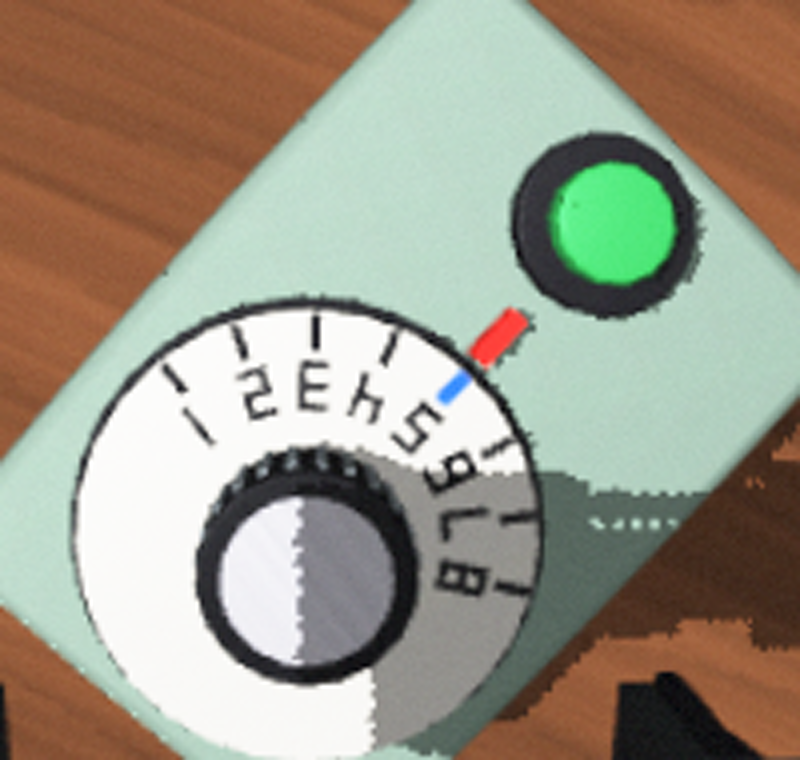

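The collar has settled at the same spot as the first release (tick 5 at 163.5°, aligned with the pointer within about 0.4°), so it is in the click. Next I'll close the fingers and go over the button.

{"method": "send_rows", "body": {
  "moves": [0, 0, 0, -2.5, 0.75, 0, -1, 0, 0, 0, -2.6, 0.8, 0, -1, 0, 0, 0, -2.6, 0.8, 0, -1, 0, 0, 0, -2.5, 0.75, 0, -1, 0, 0, 0, 0, 0, -2.5, -1, 0, 0, 0, 0, 0, -2.5, -1, 0, 0, 0, 0, 0, -2.5, -1, 0, 0, 0, 0, 0, -2, -1, 0, 0, 0, 0, 0, -1, -1, 0, 0, 0, 0, 0, 0, -1, 0, 0, 0, 0, 0, 0, -1, 0, 0, 0, 0, 0, 0, -1, 0, 0, 0, 0, 0, 0, -1]
}}

```text
time_s: 18.2
position: [0.4987, 0.0853, 0.2005]
tcp_rot: [[-0.905, -0.425, 0.002], [-0.425, 0.905, -0.0], [-0.002, -0.001, -1.0]]
force: [0.4, 0.7, -0.1]
opening: 0.011
```

```bash
python3 m.py
python3 - <<'E'
from h import *
c=snap('wrist','w18'); snap('scene','s18'); print(read_state()['position']); crop('s18',270,100,390,220,5)
E
```

```text
z 0.2005 yaw -154.87 F [ 0.4  0.7 -0.1] M [ 0.089  0.016 -0.028] tau6 -0.0 op 0.011 18.2
[0.49841982 0.08534739 0.20030547]
```

View pics/w18.png

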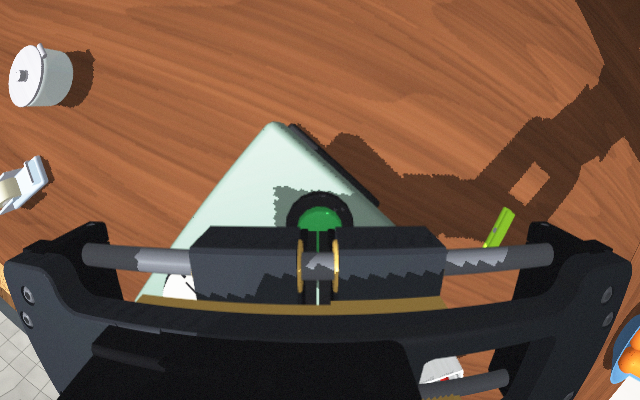

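View pics/s18_c.png

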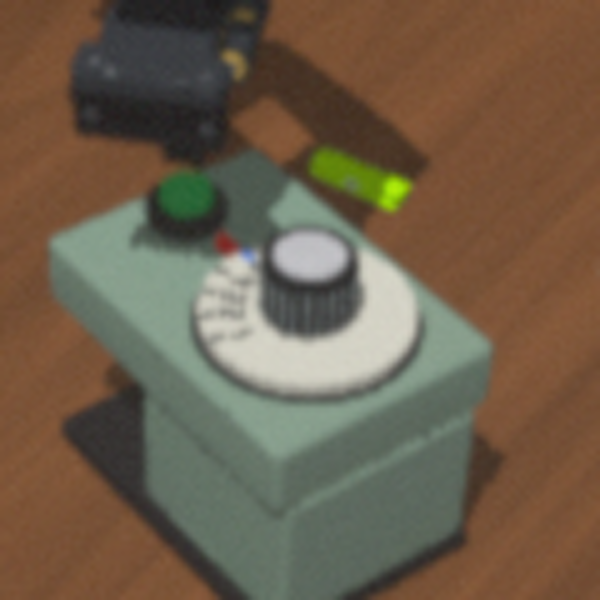

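Closed fingers are over the button. Pressing step by step.

{"method": "send_rows", "body": {
  "moves": [0, 0, 0, -0.1, 0, -1, -1, 0, 0, 0, 0, 0, -0.8, -1, 0, 0, 0, 0, 0, -0.3, -1, 0, 0, 0, 0, 0, -0.3, -1, 0, 0, 0, 0, 0, 0, -1]
}}

```text
time_s: 18.8
position: [0.4962, 0.0854, 0.1752]
tcp_rot: [[-0.905, -0.425, -0.002], [-0.425, 0.905, 0.0], [0.002, 0.001, -1.0]]
force: [-1.9, 0.2, 4.3]
opening: 0.004
```

```bash
python3 m.py
```

```text
z 0.1752 yaw -154.88 F [-1.9  0.2  4.3] M [0.067 0.447 0.015] tau6 0.0 op 0.004 18.8
```

{"method": "send_rows", "body": {
  "moves": [0, 0, 0, 0, 0, -0.3, -1, 0, 0, 0, 0, 0, 0, -1]
}}

```text
time_s: 19.0
position: [0.4965, 0.0854, 0.1733]
tcp_rot: [[-0.905, -0.425, -0.001], [-0.425, 0.905, -0.0], [0.001, 0.0, -1.0]]
force: [-4.0, -0.1, 8.2]
opening: 0.003
```

```bash
python3 m.py
```

```text
z 0.1733 yaw -154.87 F [-4.  -0.1  8.2] M [0.05  0.675 0.009] tau6 -0.0 op 0.003 19.0
```

{"method": "send_rows", "body": {
  "moves": [0, 0, 0, 0, 0, -0.2, -1, 0, 0, 0, 0, 0, 0, -1]
}}

```text
time_s: 19.2
position: [0.4966, 0.0854, 0.1731]
tcp_rot: [[-0.905, -0.425, 0.0], [-0.425, 0.905, -0.0], [0.0, -0.0, -1.0]]
force: [-7.5, -0.9, 21.4]
opening: 0.005
```

```bash
python3 m.py
```

```text
z 0.1731 yaw -154.85 F [-7.5 -0.9 21.4] M [-2.500e-02  1.314e+00  1.000e-03] tau6 -0.002 op 0.005 19.2
```

{"method": "send_rows", "body": {
  "moves": [0, 0, 0, 0, 0, -0.2, -1, 0, 0, 0, 0, 0, 0, -1]
}}

```text
time_s: 19.4
position: [0.4966, 0.0854, 0.1729]
tcp_rot: [[-0.905, -0.425, 0.001], [-0.425, 0.905, -0.001], [-0.001, -0.001, -1.0]]
force: [-9.7, -0.2, 33.4]
opening: 0.006
```

```bash
python3 m.py; python3 -c "
from h import *
snap('scene','s19'); crop('s19',270,100,390,220,5)"
```

```text
z 0.1729 yaw -154.84 F [-9.7 -0.2 33.4] M [-0.022  1.93   0.02 ] tau6 -0.003 op 0.006 19.4
```

View pics/s19_c.png

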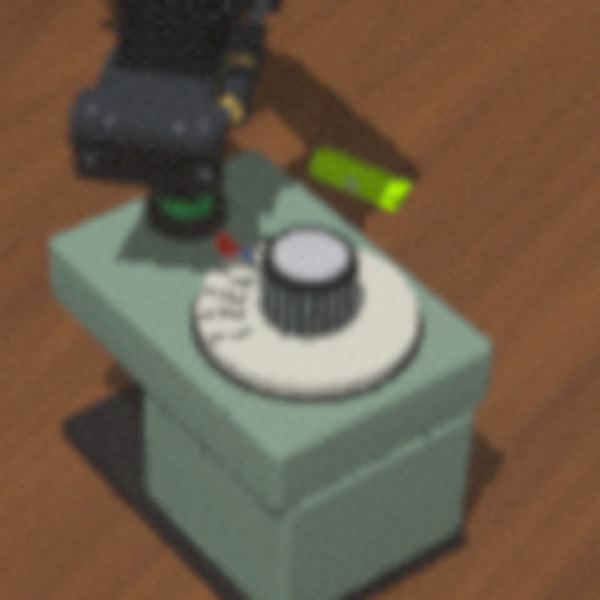

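The button is at its hard stop: z 0.173 (6 mm below the top face), with force rising to 33 N. Now I'll release it and back off.

{"method": "send_rows", "body": {
  "moves": [0, 0, 0, 0, 0, 0.5, -1, 0, 0, 0, 0, 0, 1, -1, 0, 0, 0, 0, 0, 3, -1, 0, 0, 0, 0, 0, 4, -1, 0, 0, 0, 1.5, -0.5, 3, -1, 0, 0, 0, 2, -0.6, 2, -1, 0, 0, 0, 2, -0.6, 0, -1, 0, 0, 0, 2, -0.6, 0, -1, 0, 0, 0, 0, 0, 0, -1, 0, 0, 0, 0, 0, 0, -1, 0, 0, 0, 0, 0, 0, -1, 0, 0, 0, 0, 0, 0, -1]
}}

```text
time_s: 20.65
position: [0.571, 0.0627, 0.3034]
tcp_rot: [[-0.905, -0.425, -0.001], [-0.425, 0.905, 0.0], [0.001, 0.001, -1.0]]
force: [-0.7, -1.3, -0.1]
opening: 0.003
```

```bash
python3 m.py; python3 rel.py w20; python3 -c "
from h import *
crop('w20',200,40,440,240,3);snap('top','t20');snap('scene','s20')"
```

```text
z 0.3034 yaw -154.86 F [-0.7 -1.3 -0.1] M [ 0.053 -0.002  0.019] tau6 0.0 op 0.003 20.65
w20 [np.float64(163.43), np.float64(163.86)] -0.43
```

View pics/w20_c.png

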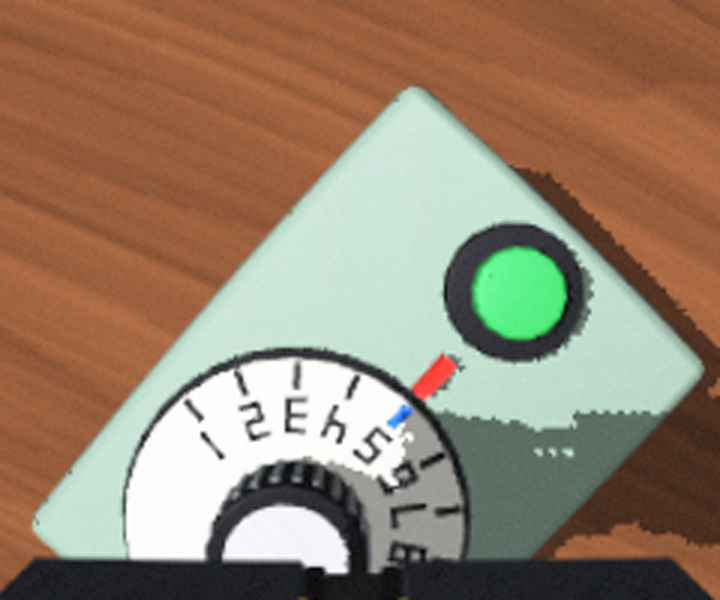

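View pics/s20.png

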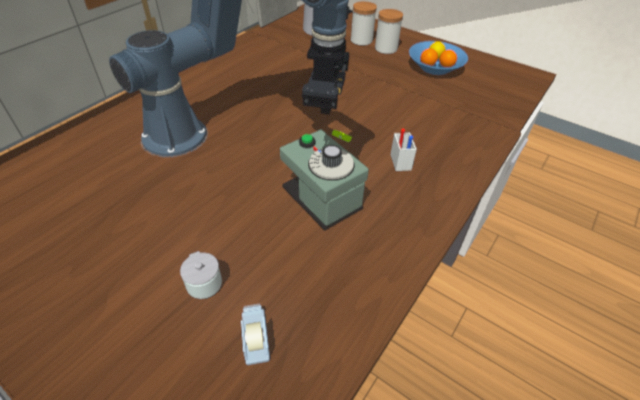

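```bash
python3 -c "
from rig import hand_in
print(hand_in())"
```

```text
the job is handed in; nothing more can be done
None
```

I turned the collar so that 5 stands at the red pointer, let go of it, then pressed the green button fully down and released it. The job was handed in at about 20.7 s.

**Collar:** in the last picture tick 5 is within about 0.4° of the pointer. The button was only pressed after that final release.

**Button:** the fingers reached z 0.173, 6 mm below the button's top face. There the force climbed from about 8 to 33 N with almost no further travel. I then backed off, and the final picture shows the button uncovered with no force on the tool.

**Bystanders:** the pot, tape dispenser, marker holder and clip look unmoved in the final scene picture. I checked this by eye only.

**Checks that disagreed with the task text:**
- **Start position:** the collar stood midway between 2 and 3, not on a number.
- **Springback:** let go about 5° off 5, it moved only about 1° back towards 5 and stayed about 4° off. This happened from both sides, so the click seems centred on 5 but weak against friction. Because of this I regripped and set it accurately at the pointer. Both releases near the pointer settled at the same angle, but I never felt a distinct click.

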